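# Wind a specimen tilt stage to its 30 degree mark

### The job

Set the specimen table to a 30 degree tilt by hand: switch off the tilt drive (the second toggle from the left on the drive box, seen from the robot) by pulling it towards the robot, then wind the handwheel clockwise until the dial's next long mark after zero, the 30 degree one, stands at the index. Then switch the tilt drive back on so that it holds the table there. Leave the other three toggles as they are, do not turn the handwheel while the tilt drive is on, and do not disturb the bottle, jar and vial rack around it.

Things in the scene. Friction and masses are not known exactly. Their poses are not given: they have to be found in the camera images.
- stage: Motorised specimen tilt stage fixed to the bench. Origin: middle of its underside; x away from the robot at yaw 0, y to the left, z up. Base plate x -70..110, y -126..120, 12 mm thick. Grey wheel housing 124 mm wide, 148 tall; at x -20, y -88 mm the vertical worm shaft in a 52 mm square housing with a 56 mm square motor on it (top at 172 mm) and the aluminium handwheel above.
- index (a point): Index: dark point at the top of the dial, under a small bracket (top at 168 mm). The dial is an upright bright disc, radius 66 mm, on the housing's +x face, with black marks on face and rim: short ones each 10 degrees, long wide ones each 30 degrees.
- table_centre (a point): Centre of the specimen table's upper face: a dark plate 90 x 130 x 8 mm that sticks out of the dial disc towards the stage's +x and tilts with it about the disc's axis (along the stage's x, at 90 mm height).
- tilt (a joint): Angle of dial and specimen table (rad). 0: table level, zero mark at the index. Grows as the table's edge on the handwheel's side goes down; 30 degrees is 0.5236. Moved only by the handwheel: tilt = crank / 36 (10 degrees a turn), and stays where that is left. Starts between -4 and +7 degrees.
- crank (a joint): Angle of the handwheel (rad, counted over many turns), positive clockwise seen from above; 0 when the zero mark is at the index, 18.85 (three turns) when the 30 degree mark is. Stiff with friction (about 2 N at the handle), stops where it is left.
- wheel_centre (a point): Centre of the handwheel's flat upper face, on its vertical axis, 196 mm above the bench. The wheel is 90 mm across and 18 mm thick.
- handle (a point): Middle (225 mm above the bench) of the handwheel's upright black grip, 21 mm thick, 52 mm tall (199 to 251 mm), spinning freely on its pin 36 mm from the wheel's axis. It can be pushed round from behind or held. When a long mark is exactly at the index, the handle stands on the side of the axis towards the stage's -x (facing the robot, apart from the stage's yaw).
- drive_box: Drive power box fixed to the bench, 120 x 165 x 75 mm (x, y, z), origin at the middle of its underside, x away from the robot at yaw 0, y to the left. On its dark top a row of four upright steel toggles at x 0, y +51, +17, -17, -51 mm, each 9 mm thick (x), 13 wide (y), 52 long from a pivot at 76 mm height.
- sw2_tilt (a joint): Tilt drive toggle, second from the left seen from the robot (y +17 mm on the box): 0 on (leans 0.4 rad from upright to the box's +x, away from the robot), 0.8 off (leans 0.4 rad to -x). Starts on. The toggles are stiff (about 2 N at the tip) and stay where they are left, so move it fully to its stop.
- sw2_tilt_tip (a point): Tip of the tilt drive toggle, 124 mm above the bench at either end of its throw.
- sw1 (a joint): First toggle from the left: 0 on (leans away), 0.8 off. Starts on; leave it.
- sw3 (a joint): Third toggle from the left: 0 on (leans away), 0.8 off. Starts on; leave it.
- sw4 (a joint): Fourth toggle from the left: here 0 is off (leans towards the robot), 0.8 is on. Starts off; leave it.
- solvent: Clear glass bottle with a blue cap, 86 mm across, 190 mm tall, origin at the middle of its underside. Bystander.
- jar: Amber glass jar with a white lid, 64 mm across, 85 mm tall, origin at the middle of its underside. Bystander.
- vial_rack: White vial rack, 80 x 150 mm, 47 mm tall with its vials, origin at the middle of its underside. Bystander.
Not all that is in view belongs to the job. Several things look just like the drive_box: the one meant starts farthest to the robot's right.

How it is judged:
By the outcome, as a careful person would: the job done as asked, in the order asked, and still so for the second after the job is handed in, with the robot touching nothing.
It also fails if it takes over 72 s, if anything falls off the work surface, if the arm or the gripper's body presses on something with over 40 N, if the wrist force passes 120 N, or if a joint passes its speed limit or range.

### The arm

A 6-joint arm with a two-finger parallel gripper is mounted at the origin on the work surface. World frame = base frame: x ahead of the robot, y to its left, z up, the work surface at z = 0. Lengths are in m, angles in degrees, forces in N, time in s.
With the tool pointing down it reaches from about 0.3 to 0.875 m from the base axis. Payload 6.4 kg.
Tool frame: the origin (TCP) lies on the centre line of the jaws, within the pads' length; the fingertips stand 19 mm ahead of it and the grasp point (between the pads) is the TCP; z points along the fingers, y is the direction in which the jaws open and shut (so a half turn about z gives the same grasp; the last joint's range is limited). The gripper opens to 88 mm and grips with 3 to 60 N. Pads are 18 mm wide; open, the fingers measure 123 mm over their backs; the gripper's body (75 mm by 187 mm) begins 45 mm behind the grasp point.
Start: joints at [-85.101, 10.359, 92.074, -0, 77.567, -11.82], TCP at [0.165, -0.551, 0.227] pointing down, gripper open.
Joint ranges: [-171.53, 171.53], [-51.25, 118.39], [17.06, 147.69], [-65.23, 245.23], [0, 150.52], [-178.68, 178.68]. Speed limits (degrees/s): [147.25, 147.25, 172.46, 180, 180, 180].

### API

Orientations are given as [roll, pitch, yaw] about the fixed x, y, z axes, in that order (R = Rz(yaw) Ry(pitch) Rx(roll)).
In Python, from rig import manip, imaging gives the robot as it stands. The module is installed in compiled form; this text tells all that it offers.
- The arm moves only by the tool apply_moves, never from a script. Its argument "motion" is a list of rows, each an object with "hand": the gripper's target within -1 to 1 (fully open at 1, half-way at 0, shut at -1); "dp": the shift along the tool's x, y, z in cm, a list of three; "turn": the turn, a rotation vector about the tool's x, y, z in rad, a list of three. In form: [{"hand": hand, "dp": [x, y, z], "turn": [rx, ry, rz]}, ...]. A call has 1 to 20 rows; each row is the pose to reach, as a shift and turn from the pose measured when the call began, along the tool's axes at that moment; what a row does not reach only later rows make up. A row lasts 1/12 s, in which the tool goes at most 41.7 mm and 7.16 degrees, less where a joint would pass 70% of its speed; a pose out of reach is approached as far as the arm can. A call with a gripper value outside its range is refused whole. The fingers move at their own pace and stop on an object; "force" is the grip in N (left out, the last holds). Time passes only in rows, so rows that repeat a pose let the fingers close. It gives the time, the measured TCP pose, the force and the opening at its end, in the units of the state.
- manip.read_state(): the state, without advancing time (a new reading comes with each control period).
- imaging.camera(name): name is "scene" or "top"; returns a dict with "frame" (384x512x3 uint8, blue, green, red), "vertical_fov" (degrees; the focal length in pixels is half the picture's height over the tangent of half this angle, whatever the lens; pixels are square), "cx", "cy" (the principal point, pixels), "view" (4x4, takes a point from world to camera coordinates). Camera axes: x right, y up, looking along -z (the intrinsics and any distortion apply to the point x, -y, -z); pixel columns grow to the right and rows downward; lengths in m; the calibration is good to about 2 mm. A picture is of the moment at which its call begins. There is no depth.
- manip.hand_in(): hands the job in, once; it reports no verdict.
The state is a dict: "time": time; "q": joint angles; "joint_velocities": joint speeds; "joint_efforts": joint torques, N m; "ee_pos": TCP position; "ee_rot": TCP orientation; "ft_force": force on the tool from outside, world axes, zero at the start; "moment": the same for the moment, N m; "opening": finger opening in m.
Only numpy, scipy, OpenCV 4.12 (cv2) and the standard library are available. Lean on these libraries where they do the work, as an engineer would, in place of code of your own. Each camera call takes 0.05 s, during which the arm holds its last target. There are 200 camera calls.

## Working session

There is one attempt and no reset: what is moved stays moved. The work goes in short steps, Python scripts to look and compute and a tool call to move; the robot and the scene stay as the last step left them, time stands still between calls to the robot, and variables do not carry over. Pictures are saved under pics/ and viewed, about 8 in all and at most 12, crops included, and the job is handed in when it is done.

Besides the shell and the picture viewer there is one more tool, called as name(argument=value, ...) on one line, values as JSON. apply_moves: Moves the arm, as the interface text tells. Its arguments: {"type":"object","properties":{"motion":{"type":"array"},"force":{"type":"number"}},"required":["motion"]}

```bash
mkdir -p pics; python3 - <<'E'
from rig import manip, imaging
import cv2, numpy as np
for n in ("scene","top"):
    c=imaging.camera(n); f=c["frame"]; cv2.imwrite(f"pics/{n}0.png",cv2.resize(f,None,fx=1.5,fy=1.5,interpolation=cv2.INTER_CUBIC))
    print(n,c["vertical_fov"],c["cx"],c["cy"],[k for k in c]); print(np.round(c["view"],4))
print(manip.read_state())
E
```

```text
scene 44.810277044773564 258.6856333136396 192.08260222652146 ['frame', 'vertical_fov', 'cx', 'cy', 'view']
[[-0.2731  0.9619  0.0119  0.1488]
 [-0.7942 -0.2325  0.5614  0.3301]
 [ 0.5427  0.1438  0.8275 -2.1826]
 [ 0.      0.      0.      1.    ]]
top 45.58980145821003 256.08982823397474 179.96322958851994 ['frame', 'vertical_fov', 'cx', 'cy', 'view']
[[-0.0241 -0.9996 -0.0174  0.0121]
 [ 0.9942 -0.0258  0.1042 -0.549 ]
 [-0.1046 -0.0148  0.9944 -1.7247]
 [ 0.      0.      0.      1.    ]]
{'time': 0.1, 'q': array([-8.51026122e+01,  1.03961041e+01,  9.21260840e+01, -4.37085143e-04,
        7.75670928e+01, -1.18219202e+01]), 'joint_velocities': array([-0.04431144, -0.03057043, -0.13874595,  0.0703391 ,  0.05387669,
        0.05834733]), 'joint_efforts': array([ 1.11355843e-03, -4.34819126e+01, -3.42695618e+01,  7.05013541e-02,
        3.40598600e-02, -3.08034396e-05]), 'ee_pos': array([ 0.16537144, -0.5501849 ,  0.22651396]), 'ee_rot': array([-1.79912525e+02, -1.78733762e-02,  1.67193889e+01]), 'ft_force': array([-0.63425816,  0.43594824,  0.64430338]), 'moment': array([-0.00919983,  0.00053114, -0.019457  ]), 'opening': 0.0878336036428218}
```

View pics/scene0.png

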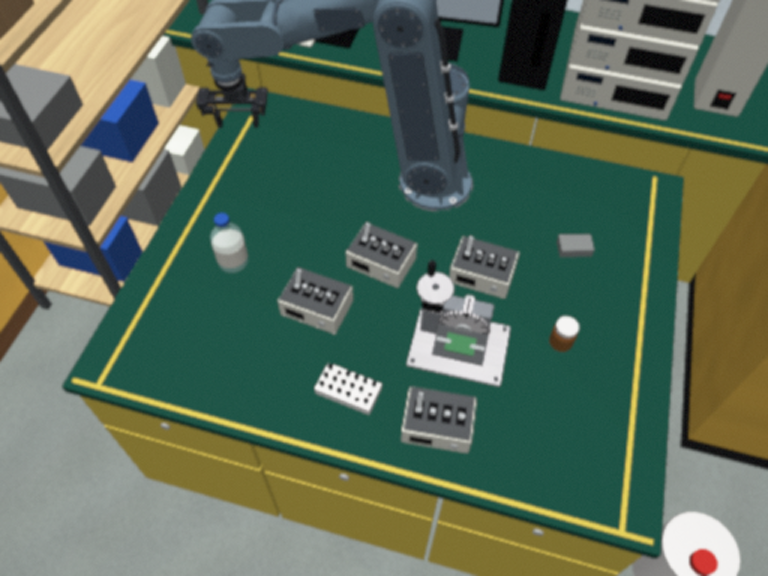

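View pics/top0.png

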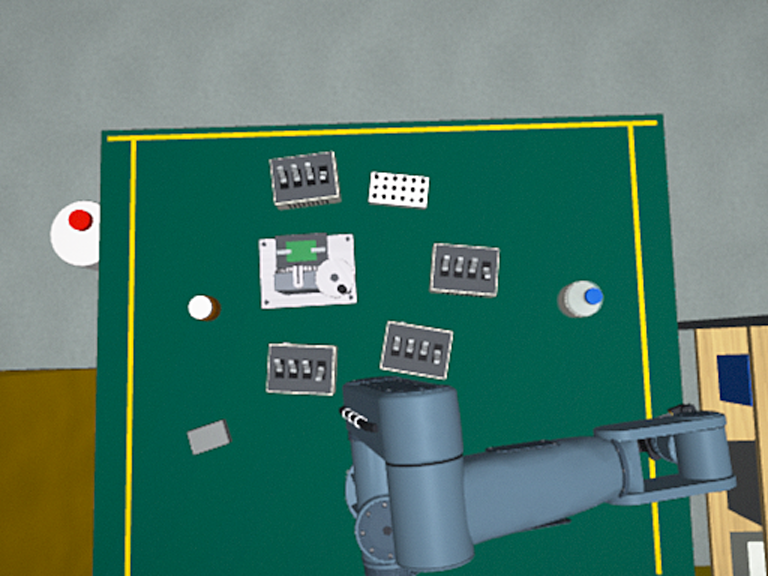

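Scene picture: four similar boxes. In the top view they sit at (305,180), (465,270), (417,350) and (302,370), and image right is the robot's right (-y). The box at (465,270), seen at (316,300) in the scene view, is therefore farthest right and is the one meant. The stage is at top (308,272), with the handwheel at (335,278) and its grip at (342,289). I'll confirm in one enlarged composite crop.

```bash
cat > h.py <<'E'
from rig import manip, imaging
import cv2, numpy as np
def K(c):
    f=c["frame"].shape[0]/2/np.tan(np.radians(c["vertical_fov"])/2); return f
def proj(c,P):
    P=np.atleast_2d(P); q=P@c["view"][:3,:3].T+c["view"][:3,3]; f=K(c)
    return np.c_[c["cx"]+f*q[:,0]/-q[:,2], c["cy"]+f*q[:,1]/q[:,2]]
def atz(c,uv,z):
    R=c["view"][:3,:3];t=c["view"][:3,3];f=K(c);o=-R.T@t
    d=R.T@np.array([(uv[0]-c["cx"])/f,-(uv[1]-c["cy"])/f,-1]); return o+d*(z-o[2])/d[2]
def crop(c,x0,y0,x1,y1,s,marks=()):
    g=cv2.resize(c["frame"][y0:y1,x0:x1],None,fx=s,fy=s,interpolation=cv2.INTER_CUBIC)
    for u,v in marks: cv2.circle(g,(int((u-x0+.5)*s),int((v-y0+.5)*s)),2,(255,0,255),-1)
    return g
E
python3 - <<'E'
from h import *
t=imaging.camera("top");s=imaging.camera("scene")
cv2.imwrite("pics/c1.png",np.vstack([crop(t,170,150,338,209,4.7)[:277,:788],crop(s,178,166,346,234,4.7)[:319,:788]]))
for n,uv,z in (("box top",(310,180),.075),("wheel",(223.3,185),.196),("grip",(228,192.7),.251),("vial",(266,126),.04),("solv",(388,199),.1),("jar",(136,205),.085),("box2",(278,233),.075)): print(n,atz(t,uv,z).round(3))
E
```

```text
box top [ 0.539 -0.203  0.075]
wheel [0.517 0.11  0.196]
grip [0.485 0.09  0.251]
vial [ 0.756 -0.045  0.04 ]
solv [ 0.459 -0.482  0.1  ]
jar [0.461 0.445 0.085]
box2 [ 0.346 -0.078  0.075]
```

View pics/c1.png

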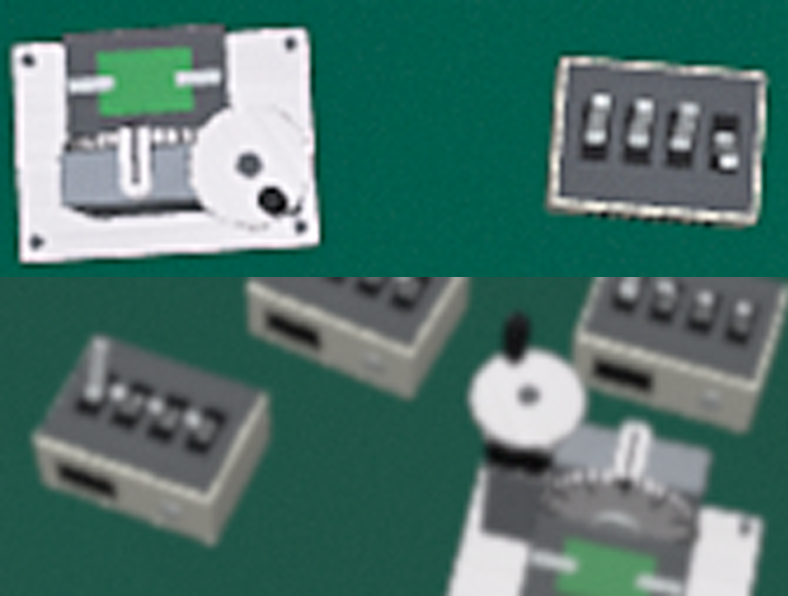

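Confirmed: the box at crop (657,140) has toggles at x = 597, 640, 683 and 727. The first three lean away and the fourth leans towards the robot, which matches the description. Now I'll fit the poses with both cameras.

```bash
cat >> h.py <<'E'
from scipy.spatial.transform import Rotation as Ro
def plan(p,rpy=None):
    s=manip.read_state(); R=Ro.from_euler("xyz",s["ee_rot"],degrees=True)
    T=R if rpy is None else Ro.from_euler("xyz",rpy,degrees=True)
    print("dp cm",(R.inv().apply(np.array(p)-s["ee_pos"])*100).round(2),"turn",(R.inv()*T).as_rotvec().round(4))
E
python3 - <<'E'
from h import *
from scipy.optimize import least_squares
t=imaging.camera("top");s=imaging.camera("scene")
tu=lambda x,y:((x+.5)/4.7-.5+170,(y+.5)/4.7-.5+150)
su=lambda x,y:((x+.5)/4.7-.5+178,(y-277+.5)/4.7-.5+166)
def fit(obs,x0):
    def r(p):
        c,n=np.cos(p[2]),np.sin(p[2]);o=[]
        for cam,uv,P in obs:
            o+=list((proj(cam,[p[0]+c*P[0]-n*P[1],p[1]+n*P[0]+c*P[1],P[2]])[0]-uv))
        return np.array(o)
    f=least_squares(r,x0,loss="soft_l1"); print(f.x[:2].round(4),np.degrees(f.x[2]).round(2)); print(r(f.x).reshape(-1,2).round(1).tolist()); return f.x
B=[(t,tu(562,57),(.06,.0825,.075)),(t,tu(765,73),(.06,-.0825,.075)),(t,tu(757,225),(-.06,-.0825,.075)),(t,tu(548,210),(-.06,.0825,.075)),
(s,su(97,338),(-.06,-.0825,.075)),(s,su(270,390),(-.06,.0825,.075)),(s,su(213,500),(.06,.0825,.075)),(s,su(38,437),(.06,-.0825,.075))]
b=fit(B,[.54,-.2,0])
S=[(t,tu(14,45),(.11,.12,.012)),(t,tu(305,28),(.11,-.126,.012)),(t,tu(320,243),(-.07,-.126,.012)),(t,tu(22,262),(-.07,.12,.012)),
(t,tu(249,164),(-.02,-.088,.198)),(s,su(529,395),(-.02,-.088,.198))]
g=fit(S,[.54,.2,0])
def w(p,P):c,n=np.cos(p[2]),np.sin(p[2]);return np.array([p[0]+c*P[0]-n*P[1],p[1]+n*P[0]+c*P[1]])
W=w(g,(-.02,-.088));print("sw2 base",w(b,(0,.017)).round(4),"wheel",W.round(4), "wheel by hub",atz(t,tu(249,164),.198).round(4),atz(s,su(529,395),.198).round(4))
for cam,uv in ((t,tu(272,200)),(s,su(518,322))):
    h=atz(cam,uv,.251)[:2];d=h-W;a=np.degrees(np.arctan2(-d[1],-d[0]))-np.degrees(g[2])
    print("handle",h.round(4),np.hypot(*d).round(4),"ccw from -x",a.round(1))
c,n=np.cos(b[2]),np.sin(b[2])
E
```

```text
[ 0.5408 -0.2018] -5.81
[[-0.6, 0.2], [0.3, 0.1], [0.1, -0.3], [0.2, -0.5], [0.1, -1.5], [0.4, -0.0], [0.3, 0.2], [-0.6, 0.2]]
[0.5349 0.2002] 2.1
[[-0.4, 0.2], [0.6, -0.2], [-0.0, 0.1], [-0.1, -0.0], [0.2, 0.1], [0.2, 0.3]]
sw2 base [ 0.5426 -0.1849] wheel [0.5181 0.1116] wheel by hub [0.5185 0.1124 0.198 ] [0.5168 0.1106 0.198 ]
handle [0.4872 0.0917] 0.0367 ccw from -x 30.7
handle [0.4888 0.0914] 0.0356 ccw from -x 32.5
```

```bash
python3 - <<'E'
from h import *
plan([.6003,-.1908,.26],[180,0,84.2])
E
```

```text
dp cm [ 52.   -21.94  -3.28] turn [-5.0000e-04 -5.0000e-04 -1.1778e+00]
```

apply_moves(motion=[{"hand":-1,"dp":[0,0,-3.3],"turn":[0,0,0]},{"hand":-1,"dp":[0,0,-3.3],"turn":[0,0,0]},{"hand":-1,"dp":[6,-2.5,-3.3],"turn":[0,0,-0.12]},{"hand":-1,"dp":[9.4,-4,-3.3],"turn":[0,0,-0.22]},{"hand":-1,"dp":[12.8,-5.4,-3.3],"turn":[0,0,-0.3]},{"hand":-1,"dp":[16.2,-6.8,-3.3],"turn":[0,0,-0.38]},{"hand":-1,"dp":[19.6,-8.3,-3.3],"turn":[0,0,-0.46]},{"hand":-1,"dp":[23,-9.7,-3.3],"turn":[0,0,-0.54]},{"hand":-1,"dp":[26.4,-11.1,-3.3],"turn":[0,0,-0.62]},{"hand":-1,"dp":[29.8,-12.6,-3.3],"turn":[0,0,-0.7]},{"hand":-1,"dp":[33.2,-14,-3.3],"turn":[0,0,-0.78]},{"hand":-1,"dp":[36.6,-15.4,-3.3],"turn":[0,0,-0.86]},{"hand":-1,"dp":[40,-16.9,-3.3],"turn":[0,0,-0.94]},{"hand":-1,"dp":[43.4,-18.3,-3.3],"turn":[0,0,-1.02]},{"hand":-1,"dp":[46.8,-19.7,-3.3],"turn":[0,0,-1.1]},{"hand":-1,"dp":[50,-21.1,-3.3],"turn":[0,0,-1.178]},{"hand":-1,"dp":[52,-21.94,-3.3],"turn":[0,0,-1.178]},{"hand":-1,"dp":[52,-21.94,-3.3],"turn":[0,0,-1.178]},{"hand":-1,"dp":[52,-21.94,-3.3],"turn":[0,0,-1.178]},{"hand":-1,"dp":[52,-21.94,-3.3],"turn":[0,0,-1.178]}])

```text
time: 1.97
ee_pos: [0.5999, -0.1912, 0.26]
ee_rot: [-180.0, -0.0, 84.2]
ft_force: [-0.5, -0.4, 0.5]
opening: 0.0003
```

```bash
python3 - <<'E'
from h import *
plan([.6003,-.1908,.124],[180,0,84.2])
s=manip.read_state();print(s["time"],s["q"].round(1),s["ee_pos"],s["ee_rot"],s["opening"],s["ft_force"])
E
```

```text
dp cm [ 0.04  0.04 13.6 ] turn [-0.0006 -0.0002  0.0001]
1.9667 [-28.5  15.9  81.6  -0.   82.5 -22.7] [ 0.5998918  -0.19121712  0.25997438] [-1.79965710e+02 -1.16604559e-02  8.42062898e+01] 0.0002618551580216592 [-0.53507372 -0.38438732  0.49580081]
```

apply_moves(motion=[{"hand":-1,"dp":[0,0,3],"turn":[0,0,0]},{"hand":-1,"dp":[0,0,6],"turn":[0,0,0]},{"hand":-1,"dp":[0,0,9],"turn":[0,0,0]},{"hand":-1,"dp":[0,0,11.5],"turn":[0,0,0]},{"hand":-1,"dp":[0,0,13],"turn":[0,0,0]},{"hand":-1,"dp":[0,0,13.6],"turn":[0,0,0]},{"hand":-1,"dp":[0,0,13.6],"turn":[0,0,0]},{"hand":-1,"dp":[0,0,13.6],"turn":[0,0,0]}])

```text
time: 2.63
ee_pos: [0.5998, -0.1923, 0.1249]
ee_rot: [180.0, 0.0, 84.1]
ft_force: [-0.6, 0.5, 0.6]
opening: 0.0005
```

apply_moves(motion=[{"hand":-1,"dp":[0,-0.8,0],"turn":[0,0,0]},{"hand":-1,"dp":[0,-1.6,0],"turn":[0,0,0]},{"hand":-1,"dp":[0,-2.2,0],"turn":[0,0,0]},{"hand":-1,"dp":[0,-2.8,0],"turn":[0,0,0]},{"hand":-1,"dp":[0,-3.4,0],"turn":[0,0,0]},{"hand":-1,"dp":[0,-3.9,0],"turn":[0,0,0]},{"hand":-1,"dp":[0,-4.3,0],"turn":[0,0,0]},{"hand":-1,"dp":[0,-4.6,0],"turn":[0,0,0]},{"hand":-1,"dp":[0,-4.6,0],"turn":[0,0,0]}])

```text
time: 3.38
ee_pos: [0.5535, -0.1874, 0.1249]
ee_rot: [180.0, 0.0, 84.1]
ft_force: [1.0, -0.3, -0.2]
opening: 0.0004
```

apply_moves(motion=[{"hand":-1,"dp":[0,-0.15,0],"turn":[0,0,0]},{"hand":-1,"dp":[0,-0.2,0],"turn":[0,0,0]},{"hand":-1,"dp":[0,-0.2,0],"turn":[0,0,0]}])

```text
time: 3.63
ee_pos: [0.5515, -0.1872, 0.1248]
ee_rot: [-180.0, 0.0, 84.1]
ft_force: [0.6, -0.5, 0.1]
opening: 0.0002
```

apply_moves(motion=[{"hand":-1,"dp":[0,-0.15,0],"turn":[0,0,0]},{"hand":-1,"dp":[0,-0.2,0],"turn":[0,0,0]},{"hand":-1,"dp":[0,-0.2,0],"turn":[0,0,0]}])

```text
time: 3.88
ee_pos: [0.5495, -0.187, 0.1247]
ee_rot: [-180.0, 0.0, 84.1]
ft_force: [-0.3, 0.2, -0.2]
opening: 0.0006
```

apply_moves(motion=[{"hand":-1,"dp":[0,-0.2,0],"turn":[0,0,0]},{"hand":-1,"dp":[0,-0.3,0],"turn":[0,0,0]},{"hand":-1,"dp":[0,-0.3,0],"turn":[0,0,0]}])

```text
time: 4.13
ee_pos: [0.5462, -0.1866, 0.1247]
ee_rot: [-180.0, -0.0, 84.1]
ft_force: [-0.6, -0.2, -0.3]
opening: 0.0002
```

```bash
python3 - <<'E'
from h import *
t=imaging.camera("top");s=imaging.camera("scene")
cv2.imwrite("pics/c2.png",np.hstack([crop(s,170,170,260,260,6)[:,:400],crop(t,280,150,346,216,8)[:540,:400][:540]][:2]) if 0 else np.hstack([crop(s,175,165,255,245,5),crop(t,275,140,355,220,5)]))
E
```

```text
(no output)
```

View pics/c2.png

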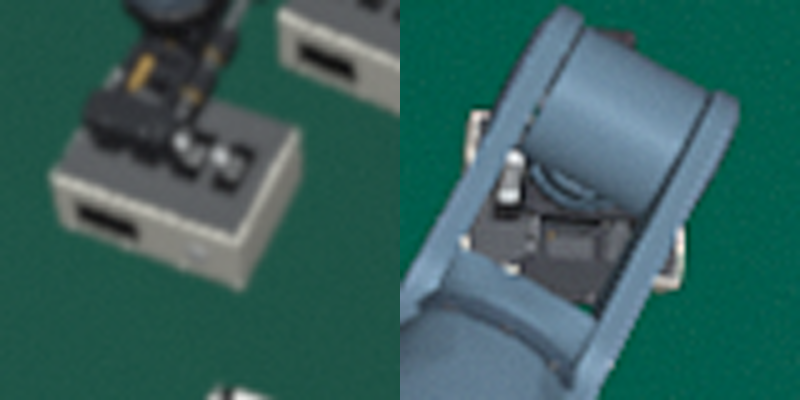

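Scene view: a bright toggle is still at (185,147), where sw2 was, and sw1 is at (225,160). I'll project the TCP and fingertip to see where the fingers should be.

```bash
python3 - <<'E'
from h import *
s=imaging.camera("scene");st=manip.read_state();p=st["ee_pos"]
b=np.radians(-5.81);c,n=np.cos(b),np.sin(b)
W=lambda x,y,z:np.array([.5408+c*x-n*y,-.2018+n*x+c*y,z])
P=[p,p-[0,0,.019],p+[0,0,.045]]+[W(x,y,.124) for y in (.051,.017,-.017,-.051) for x in (.02,-.02)]
print(st["ee_pos"],st["q"].round(1))
m=proj(s,P);print(((m-[175,165]+.5)*5).round(0).tolist())
cv2.imwrite("pics/c3.png",crop(s,180,155,240,215,10,m))
E
```

```text
[ 0.54648127 -0.18665856  0.12477602] [-30.6  17.   96.6  -0.   66.4 -24.7]
[[191.0, 126.0], [193.0, 139.0], [187.0, 92.0], [224.0, 156.0], [246.0, 117.0], [184.0, 142.0], [206.0, 103.0], [144.0, 129.0], [166.0, 90.0], [105.0, 115.0], [127.0, 77.0]]
```

View pics/c3.png

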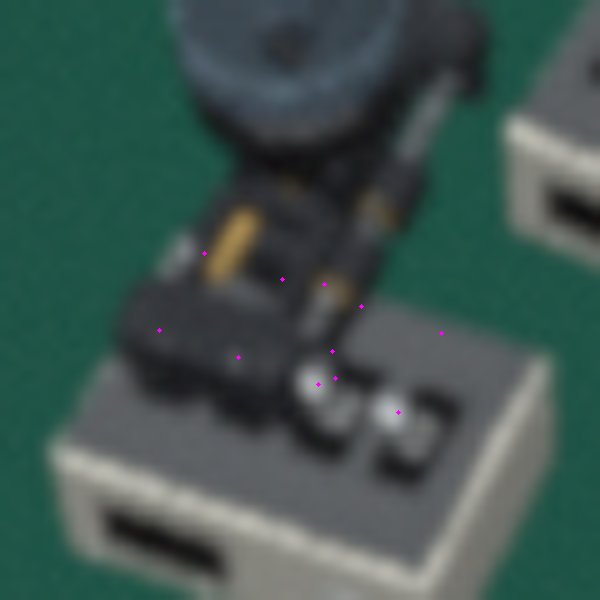

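sw2 looks unmoved, although the body partly hides it. I'll lift and look clearly.

apply_moves(motion=[{"hand":-1,"dp":[0,0,-3],"turn":[0,0,0]},{"hand":-1,"dp":[0,0,-6],"turn":[0,0,0]},{"hand":-1,"dp":[0,0,-9],"turn":[0,0,0]},{"hand":-1,"dp":[0,0,-12],"turn":[0,0,0]},{"hand":-1,"dp":[0,0,-13.5],"turn":[0,0,0]},{"hand":-1,"dp":[0,0,-13.5],"turn":[0,0,0]}])

```text
time: 4.78
ee_pos: [0.5486, -0.1878, 0.2646]
ee_rot: [179.6, 0.2, 84.1]
ft_force: [0.5, -0.3, 0.5]
opening: 0.0006
```

```bash
python3 - <<'E'
from h import *
s=imaging.camera("scene");p=manip.read_state()["ee_pos"];print(p)
m=proj(s,[p,p-[0,0,.019]])
cv2.imwrite("pics/c4.png",crop(s,170,135,250,215,7.5,m))
E
```

```text
[ 0.5475154  -0.18723024  0.26175254]
```

View pics/c4.png

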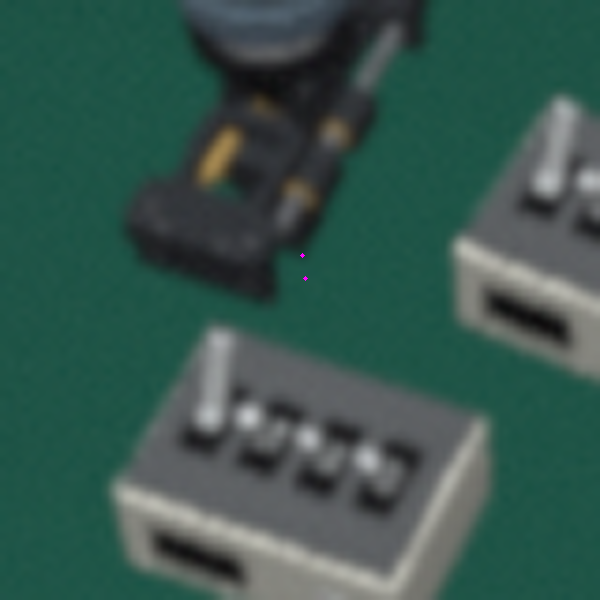

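Clear view: sw1 (365,465), sw2 (310,438) and sw3 (247,415) all still lean away and sw4 leans towards the robot, so nothing moved. The fingers aren't visible at the predicted TCP dots (303,265). I'll overlay the expected gripper geometry.

```bash
python3 - <<'E'
from h import *
s=imaging.camera("scene");st=manip.read_state();p=st["ee_pos"];R=Ro.from_euler("xyz",st["ee_rot"],degrees=True)
x0,y0,k=178,125,12
g=crop(s,x0,y0,x0+60,y0+50,k)
def box(hx,hy,z0,z1,col):
    C=np.array([(a*hx,b*hy,z) for z in (z0,z1) for a,b in((1,1),(1,-1),(-1,-1),(-1,1))])
    m=((proj(s,p+R.apply(C))-[x0,y0]+.5)*k).astype(int)
    for i in range(4):
        for a,b in((i,(i+1)%4),(4+i,4+(i+1)%4),(i,4+i)): cv2.line(g,m[a].tolist(),m[b].tolist(),col,1)
box(.009,.0175,-.045,.019,(255,0,255)); box(.0375,.0935,-.12,-.045,(255,255,0))
cv2.imwrite("pics/c5.png",g); print(p,st["ee_rot"],st["q"].round(2))
E
```

```text
[ 0.54652785 -0.1866814   0.25960887] [1.79973451e+02 2.24595197e-02 8.41279884e+01] [-3.062e+01  9.180e+00  8.965e+01 -1.000e-02  8.113e+01 -2.475e+01]
```

View pics/c5.png

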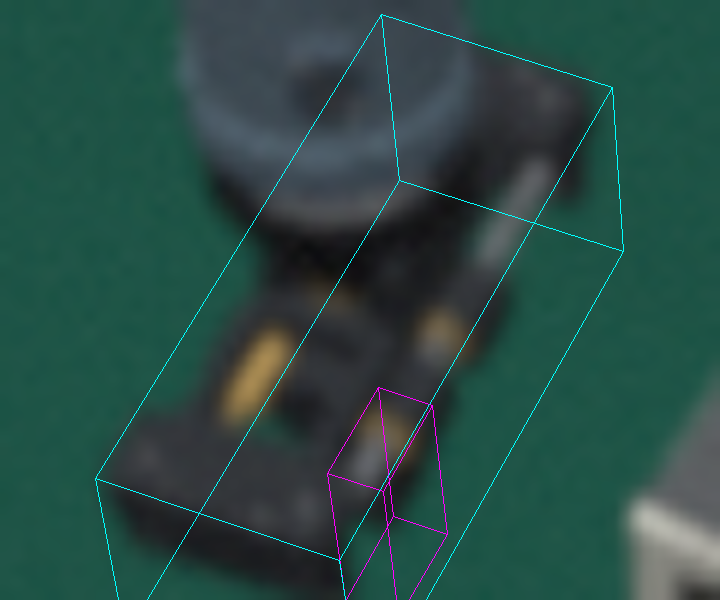

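```bash
python3 - <<'E'
from h import *
s=imaging.camera("scene");p=manip.read_state()["ee_pos"]
R0=Ro.from_euler("xyz",[180,0,16.72],degrees=True);p0=np.array([.1654,-.5502,.2265])
print("start finger tips px*1.5",(proj(s,p0+R0.apply([[0,.053,.019],[0,-.053,.019],[0,0,0],[0,0,.019]]))*1.5).round(0).tolist())
print("now tip",proj(s,p-[0,0,.019]).round(1), "tcp",proj(s,p).round(1))
a=cv2.resize(cv2.imread("pics/scene0.png"),(512,384),interpolation=cv2.INTER_AREA).astype(int);f=s["frame"].astype(int)
d=np.abs(f-a).sum(2)
for v in range(158,186): print(v,"".join("#" if d[v,u]>110 else "+" if d[v,u]>60 else "." for u in range(180,232)))
E
```

```text
start finger tips px*1.5 [[222.0, 133.0], [259.0, 133.0], [239.0, 128.0], [240.0, 133.0]]
now tip [[210.7 171.9]] tcp [[210.3 168.8]]
158 ...............++###++++++++++++++++................
159 ...............+++#+++++++++++++++++................
160 ..............++++....+++++++++++++.................
161 ...........+++++++.....+++++++#++++.................
162 ............++++++......+++++#++++..................
163 ............++++++++++..++++++++++..................
164 .........+.++++++++++++++++.++.+++..................
165 ........+++.+++++++++++++++.+.+++...................
166 ........++++..++++++.++.+++++++++...................
167 ........++++++++++++++...+++++++....................
168 .........+++++++++++.+...++++++.....................
169 .........++++++++++++++.+++.........................
170 ..........+++++++++++++++++.........................
171 .............++++++++++++++.........................
172 ...............++++++++++++.........................
173 ..................+++++++++.........................
174 ......................+++++.........................
175 .........................++.........................
176 ....................................................
177 ....................................................
178 ....................................................
179 ....................................................
180 ....................................................
181 ....................................................
182 ....................................................
183 ....................................................
184 ....................................................
185 ....................................................
```

```bash
python3 - <<'E'
from h import *
s=imaging.camera("scene");np.save("closed.npy",s["frame"])
E
```

apply_moves(motion=[{"hand":1,"dp":[0,0,0],"turn":[0,0,0]},{"hand":1,"dp":[0,0,0],"turn":[0,0,0]},{"hand":1,"dp":[0,0,0],"turn":[0,0,0]},{"hand":1,"dp":[0,0,0],"turn":[0,0,0]},{"hand":1,"dp":[0,0,0],"turn":[0,0,0]},{"hand":1,"dp":[0,0,0],"turn":[0,0,0]},{"hand":1,"dp":[0,0,0],"turn":[0,0,0]},{"hand":1,"dp":[0,0,0],"turn":[0,0,0]}])

```text
time: 5.65
ee_pos: [0.5457, -0.1862, 0.2578]
ee_rot: [-179.8, -0.1, 84.1]
ft_force: [0.9, 0.6, 0.4]
opening: 0.0515
```

```bash
python3 - <<'E'
from h import *
s=imaging.camera("scene");np.save("open.npy",s["frame"]);st=manip.read_state();p=st["ee_pos"];print(st["opening"],st["time"])
R=Ro.from_euler("xyz",st["ee_rot"],degrees=True)
for h in (.0529,):
    for y in (.044,.0615,-.044,-.0615): print(y,[proj(s,p+R.apply([0,y,z])).round(1).tolist() for z in (-.045,.019)])
c={"frame":np.load("closed.npy")}
cv2.imwrite("pics/c6.png",np.hstack([crop(c,180,120,230,185,8),crop(s,180,120,230,185,8)]))
E
```

```text
0.055217544879763936 5.7
0.044 [[[204.1, 170.5]], [[205.6, 181.0]]]
0.0615 [[[202.0, 174.2]], [[203.6, 184.6]]]
-0.044 [[[214.6, 152.4]], [[215.8, 163.2]]]
-0.0615 [[[216.6, 148.9]], [[217.7, 159.8]]]
```

View pics/c6.png

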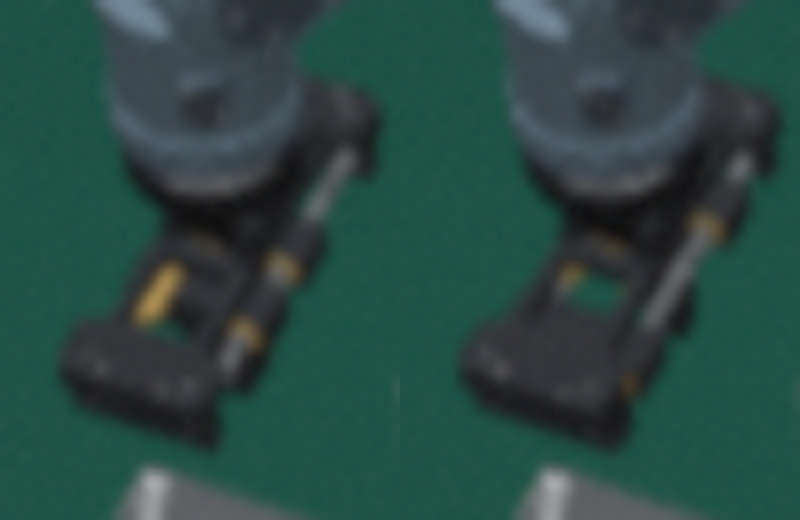

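The side-by-side shows rail-type fingers: the rear fingertip nub is at (685,325), and the closed tip sits about 3 px higher than predicted. So the tips probably end about 19 mm higher than I assumed and just grazed over the toggle. I'll retry lower, at TCP z 0.105, which clears the box top either way.

```bash
python3 - <<'E'
from h import *
plan([.6003,-.1908,.26],[180,0,84.2]);plan([.6003,-.1908,.105],[180,0,84.2])
E
```

```text
dp cm [ 0.1   5.48 -0.24] turn [-0.0028 -0.0011 -0.0014]
dp cm [ 0.09  5.53 15.26] turn [-0.0028 -0.0011 -0.0014]
```

apply_moves(motion=[{"hand":-1,"dp":[0.1,2,0],"turn":[0,0,0]},{"hand":-1,"dp":[0.1,4,0],"turn":[0,0,0]},{"hand":-1,"dp":[0.1,5.5,0],"turn":[0,0,0]},{"hand":-1,"dp":[0.1,5.5,0],"turn":[0,0,0]},{"hand":-1,"dp":[0.1,5.5,0],"turn":[0,0,0]},{"hand":-1,"dp":[0.1,5.5,3],"turn":[0,0,0]},{"hand":-1,"dp":[0.1,5.5,6],"turn":[0,0,0]},{"hand":-1,"dp":[0.1,5.5,9],"turn":[0,0,0]},{"hand":-1,"dp":[0.1,5.5,11],"turn":[0,0,0]},{"hand":-1,"dp":[0.1,5.5,12.5],"turn":[0,0,0]},{"hand":-1,"dp":[0.1,5.5,13.5],"turn":[0,0,0]},{"hand":-1,"dp":[0.1,5.5,14.3],"turn":[0,0,0]},{"hand":-1,"dp":[0.1,5.5,15],"turn":[0,0,0]},{"hand":-1,"dp":[0.1,5.5,15.3],"turn":[0,0,0]},{"hand":-1,"dp":[0.1,5.5,15.3],"turn":[0,0,0]}])

```text
time: 6.95
ee_pos: [0.6, -0.1906, 0.1046]
ee_rot: [-179.8, -0.1, 84.1]
ft_force: [0.1, 0.2, -0.7]
opening: 0.0005
```

apply_moves(motion=[{"hand":-1,"dp":[0,-0.6,0],"turn":[0,0,0]},{"hand":-1,"dp":[0,-1.2,0],"turn":[0,0,0]},{"hand":-1,"dp":[0,-1.7,0],"turn":[0,0,0]},{"hand":-1,"dp":[0,-2.2,0],"turn":[0,0,0]},{"hand":-1,"dp":[0,-2.7,0],"turn":[0,0,0]}])

```text
time: 7.37
ee_pos: [0.5747, -0.1885, 0.1067]
ee_rot: [179.8, 0.0, 84.1]
ft_force: [4.2, -0.1, 4.6]
opening: 0.0005
```

apply_moves(motion=[{"hand":-1,"dp":[0,-0.4,0.1],"turn":[0,0,0]},{"hand":-1,"dp":[0,-0.8,0.1],"turn":[0,0,0]},{"hand":-1,"dp":[0,-1.2,0.1],"turn":[0,0,0]},{"hand":-1,"dp":[0,-1.2,0.1],"turn":[0,0,0]}])

```text
time: 7.7
ee_pos: [0.5619, -0.1873, 0.1057]
ee_rot: [179.9, 0.0, 84.1]
ft_force: [1.8, -0.3, 1.2]
opening: 0.0002
```

apply_moves(motion=[{"hand":-1,"dp":[0,-0.2,0],"turn":[0,0,0]},{"hand":-1,"dp":[0,-0.4,0],"turn":[0,0,0]},{"hand":-1,"dp":[0,-0.4,0],"turn":[0,0,0]}])

```text
time: 7.95
ee_pos: [0.5572, -0.1867, 0.1052]
ee_rot: [180.0, 0.0, 84.1]
ft_force: [0.4, -0.3, 0.7]
opening: 0.0007
```

apply_moves(motion=[{"hand":-1,"dp":[0,-0.2,0],"turn":[0,0,0]},{"hand":-1,"dp":[0,-0.4,0],"turn":[0,0,0]},{"hand":-1,"dp":[0,-0.4,0],"turn":[0,0,0]}])

```text
time: 8.2
ee_pos: [0.5526, -0.1861, 0.1048]
ee_rot: [-180.0, -0.0, 84.1]
ft_force: [1.6, -0.6, 1.5]
opening: 0.0003
```

apply_moves(motion=[{"hand":-1,"dp":[0,-0.15,0],"turn":[0,0,0]},{"hand":-1,"dp":[0,-0.3,0],"turn":[0,0,0]},{"hand":-1,"dp":[0,-0.3,0],"turn":[0,0,0]}])

```text
time: 8.45
ee_pos: [0.5491, -0.1858, 0.1044]
ee_rot: [-179.9, -0.0, 84.1]
ft_force: [2.0, -1.1, -0.1]
opening: 0.0003
```

apply_moves(motion=[{"hand":-1,"dp":[0,-0.15,0],"turn":[0,0,0]},{"hand":-1,"dp":[0,-0.3,0],"turn":[0,0,0]},{"hand":-1,"dp":[0,-0.3,0],"turn":[0,0,0]}])

```text
time: 8.7
ee_pos: [0.5456, -0.1852, 0.1042]
ee_rot: [-179.9, -0.0, 84.1]
ft_force: [1.6, -0.9, -1.3]
opening: 0.0005
```

```bash
python3 - <<'E'
from h import *
s=imaging.camera("scene")
cv2.imwrite("pics/c7.png",np.hstack([crop(s,180,155,240,215,6.6),crop({"frame":np.load("closed.npy")},180,155,240,215,6.6)]))
E
```

View pics/c7.png

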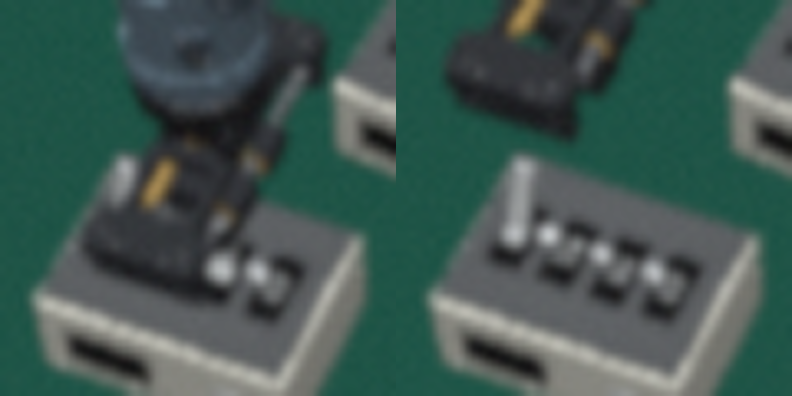

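sw2 has left its on position: its bright end is now at (220,268) instead of (204,253), with the upper part behind the finger. I'll continue to the stop.

apply_moves(motion=[{"hand":-1,"dp":[0,-0.15,0],"turn":[0,0,0]},{"hand":-1,"dp":[0,-0.3,0],"turn":[0,0,0]},{"hand":-1,"dp":[0,-0.3,0],"turn":[0,0,0]}])

```text
time: 9.0
ee_pos: [0.5436, -0.1851, 0.1046]
ee_rot: [180.0, -0.0, 84.1]
ft_force: [5.8, -1.1, -2.6]
opening: 0.0006
```

apply_moves(motion=[{"hand":-1,"dp":[0,-0.15,0],"turn":[0,0,0]},{"hand":-1,"dp":[0,-0.3,0],"turn":[0,0,0]},{"hand":-1,"dp":[0,-0.3,0],"turn":[0,0,0]}])

```text
time: 9.25
ee_pos: [0.5431, -0.1852, 0.1056]
ee_rot: [179.6, 0.0, 84.1]
ft_force: [10.3, -0.0, -3.7]
opening: 0.0004
```

apply_moves(motion=[{"hand":-1,"dp":[0,-0.15,0],"turn":[0,0,0]},{"hand":-1,"dp":[0,-0.3,0],"turn":[0,0,0]},{"hand":-1,"dp":[0,-0.3,0],"turn":[0,0,0]}])

```text
time: 9.5
ee_pos: [0.5428, -0.1853, 0.1066]
ee_rot: [179.2, 0.1, 84.1]
ft_force: [10.6, -0.8, -3.5]
opening: 0.0006
```

sw2 is hard against its stop at about 10 N. I'll back off, lift and go to the handle.

```bash
python3 - <<'E'
from h import *
plan([.5528,-.186,.32],[180,0,84.2]);plan([.488,.0916,.32],[180,0,84.2])
E
```

```text
dp cm [ 1.000e-02  1.290e+00 -2.132e+01] turn [ 0.0136  0.0014 -0.0025]
dp cm [ 26.95  -8.03 -21.48] turn [ 0.0136  0.0014 -0.0025]
```

apply_moves(motion=[{"hand":-1,"dp":[0,0.8,0],"turn":[0,0,0]},{"hand":-1,"dp":[0,1.3,-2],"turn":[0.013,0,0]},{"hand":-1,"dp":[0,1.3,-5.5],"turn":[0.013,0,0]},{"hand":-1,"dp":[0,1.3,-9],"turn":[0.013,0,0]},{"hand":1,"dp":[0,1.3,-12.5],"turn":[0.013,0,0]},{"hand":1,"dp":[0,1.3,-16],"turn":[0.013,0,0]},{"hand":1,"dp":[1,1,-19],"turn":[0.013,0,0]},{"hand":1,"dp":[4,0,-21],"turn":[0.013,0,0]},{"hand":1,"dp":[7.5,-1.5,-21.5],"turn":[0.013,0,0]},{"hand":1,"dp":[11,-2.7,-21.5],"turn":[0.013,0,0]},{"hand":1,"dp":[14.5,-3.9,-21.5],"turn":[0.013,0,0]},{"hand":1,"dp":[18,-5.1,-21.5],"turn":[0.013,0,0]},{"hand":1,"dp":[21.5,-6.2,-21.5],"turn":[0.013,0,0]},{"hand":1,"dp":[24.5,-7.2,-21.5],"turn":[0.013,0,0]},{"hand":1,"dp":[26.5,-7.9,-21.5],"turn":[0.013,0,0]},{"hand":1,"dp":[27,-8,-21.5],"turn":[0.013,0,0]},{"hand":1,"dp":[27,-8,-21.5],"turn":[0.013,0,0]},{"hand":1,"dp":[27,-8,-21.5],"turn":[0.013,0,0]}])

```text
time: 11.0
ee_pos: [0.4883, 0.0916, 0.32]
ee_rot: [-180.0, 0.1, 84.1]
ft_force: [0.1, -0.3, -0.0]
opening: 0.0877
```

```bash
python3 - <<'E'
from h import *
s=imaging.camera("scene")
cv2.imwrite("pics/c8.png",np.hstack([crop(s,180,170,240,220,6.6),crop(s,262,130,322,180,6.6)]))
plan([.488,.0916,.222],[180,0,84.2])
E
```

```text
dp cm [ 0.06 -0.05  9.8 ] turn [-0.      0.002  -0.0031]
```

View pics/c8.png

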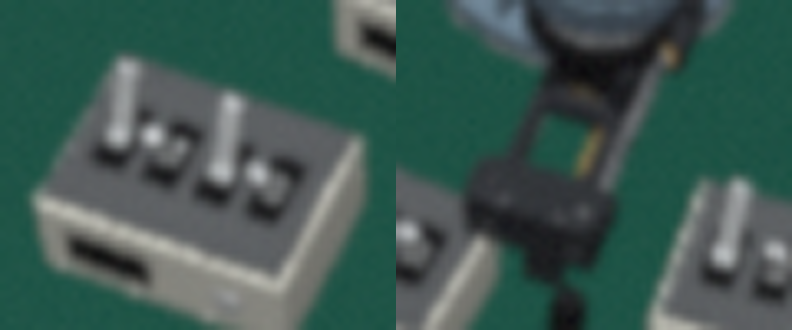

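sw2 now leans to the robot (tip 232,100). sw1, sw3 and sw4 are unchanged, and the gripper is above the grip (570,305). Next: lower and grasp.

apply_moves(motion=[{"hand":1,"dp":[0,0,3],"turn":[0,0,0]},{"hand":1,"dp":[0,0,6],"turn":[0,0,0]},{"hand":1,"dp":[0,0,8.5],"turn":[0,0,0]},{"hand":1,"dp":[0,0,9.8],"turn":[0,0,0]},{"hand":1,"dp":[0,0,9.8],"turn":[0,0,0]},{"hand":1,"dp":[0,0,9.8],"turn":[0,0,0]}])

```text
time: 11.55
ee_pos: [0.4884, 0.0897, 0.2216]
ee_rot: [-179.9, 0.1, 83.9]
ft_force: [0.1, -0.5, 0.3]
opening: 0.0881
```

apply_moves(motion=[{"hand":-1,"dp":[0,0,0],"turn":[0,0,0]},{"hand":-1,"dp":[0,0,0],"turn":[0,0,0]},{"hand":-1,"dp":[0,0,0],"turn":[0,0,0]},{"hand":-1,"dp":[0,0,0],"turn":[0,0,0]},{"hand":-1,"dp":[0,0,0],"turn":[0,0,0]},{"hand":-1,"dp":[0,0,0],"turn":[0,0,0]},{"hand":-1,"dp":[0,0,0],"turn":[0,0,0]},{"hand":-1,"dp":[0,0,0],"turn":[0,0,0]},{"hand":-1,"dp":[0,0,0],"turn":[0,0,0]},{"hand":-1,"dp":[0,0,0],"turn":[0,0,0]}], force=20)

```text
time: 12.38
ee_pos: [0.4883, 0.0898, 0.2215]
ee_rot: [-179.9, 0.1, 83.9]
ft_force: [-0.6, 0.3, 0.4]
opening: 0.0237
```

```bash
cat > circ.py <<'E'
# rows for clockwise circle from the present handle angle: n rows of step deg
from h import *
import sys
W=np.array([.5181,.1116]);r=.036
st=manip.read_state();p=st["ee_pos"];R=Ro.from_euler("xyz",st["ee_rot"],degrees=True)
d=p[:2]-W;a=np.degrees(np.arctan2(d[1],d[0]));print("angle",a.round(1),"r",np.hypot(*d).round(4),p.round(4),st["opening"],st["ft_force"].round(1),"cw to go to -x mod 360:",((a-182.1)%360).round(1))
step,n=float(sys.argv[1]),int(sys.argv[2])
for k in range(1,n+1):
    b=np.radians(a-step*k);t=np.array([*(W+r*np.array([np.cos(b),np.sin(b)])),.222])
    print((R.inv().apply(t-p)*100).round(2).tolist(),end=" ")
E
python3 circ.py 18 20
```

```text
angle -143.7 r 0.0369 [0.4883 0.0898 0.2215] 0.023724060084390125 [-0.6  0.3  0.4] cw to go to -x mod 360: 34.2
[1.0, -0.55, -0.05] [2.09, -0.85, -0.05] [3.21, -0.8, -0.05] [4.27, -0.4, -0.06] [5.15, 0.3, -0.06] [5.77, 1.24, -0.06] [6.06, 2.33, -0.07] [6.01, 3.46, -0.07] [5.62, 4.51, -0.07] [4.91, 5.39, -0.07] [3.97, 6.01, -0.07] [2.88, 6.31, -0.07] [1.76, 6.25, -0.06] [0.71, 5.86, -0.06] [-0.17, 5.15, -0.06] [-0.79, 4.21, -0.05] [-1.09, 3.13, -0.05] [-1.04, 2.0, -0.05] [-0.64, 0.95, -0.05] [0.06, 0.07, -0.05]
```

```bash
python3 circ.py 15 20
```

```text
angle -143.7 r 0.0369 [0.4883 0.0898 0.2215] 0.023724060084390125 [-0.6  0.3  0.4] cw to go to -x mod 360: 34.2
[0.83, -0.47, -0.05] [1.72, -0.79, -0.05] [2.65, -0.87, -0.05] [3.58, -0.7, -0.05] [4.43, -0.3, -0.06] [5.15, 0.3, -0.06] [5.68, 1.08, -0.06] [6.0, 1.96, -0.07] [6.08, 2.9, -0.07] [5.92, 3.82, -0.07] [5.52, 4.67, -0.07] [4.91, 5.39, -0.07] [4.14, 5.93, -0.07] [3.26, 6.25, -0.07] [2.32, 6.32, -0.06] [1.39, 6.16, -0.06] [0.54, 5.76, -0.06] [-0.17, 5.15, -0.06] [-0.71, 4.38, -0.05] [-1.03, 3.5, -0.05]
```

Test with the first 8 rows.

apply_moves(motion=[{"hand":-1,"dp":[0.83,-0.47,0],"turn":[0,0,0]},{"hand":-1,"dp":[1.72,-0.79,0],"turn":[0,0,0]},{"hand":-1,"dp":[2.65,-0.87,0],"turn":[0,0,0]},{"hand":-1,"dp":[3.58,-0.7,0],"turn":[0,0,0]},{"hand":-1,"dp":[4.43,-0.3,0],"turn":[0,0,0]},{"hand":-1,"dp":[5.15,0.3,0],"turn":[0,0,0]},{"hand":-1,"dp":[5.68,1.08,0],"turn":[0,0,0]},{"hand":-1,"dp":[6,1.96,0],"turn":[0,0,0]}])

```text
time: 13.05
ee_pos: [0.5151, 0.1481, 0.2214]
ee_rot: [-179.9, 0.1, 84.0]
ft_force: [-2.5, -4.5, 2.9]
opening: 0.0201
```

```bash
python3 circ.py 15 20; python3 -c "
from h import *
s=imaging.camera('scene');cv2.imwrite('pics/c9.png',crop(s,255,150,335,230,7))"
```

```text
angle 94.7 r 0.0366 [0.5151 0.1481 0.2214] 0.020113446401743933 [-2.5 -4.5  2.9] cw to go to -x mod 360: 272.6
[-0.01, 0.95, -0.06] [-0.2, 1.87, -0.06] [-0.62, 2.71, -0.06] [-1.25, 3.41, -0.06] [-2.04, 3.92, -0.06] [-2.93, 4.22, -0.06] [-3.87, 4.27, -0.05] [-4.79, 4.08, -0.05] [-5.63, 3.66, -0.05] [-6.33, 3.03, -0.05] [-6.84, 2.24, -0.04] [-7.14, 1.35, -0.04] [-7.19, 0.41, -0.04] [-7.0, -0.51, -0.04] [-6.57, -1.35, -0.04] [-5.95, -2.05, -0.04] [-5.16, -2.56, -0.04] [-4.27, -2.86, -0.04] [-3.33, -2.91, -0.04] [-2.41, -2.72, -0.05]
```

apply_moves(motion=[{"hand":-1,"dp":[-0.01,0.95,0],"turn":[0,0,0]},{"hand":-1,"dp":[-0.2,1.87,0],"turn":[0,0,0]},{"hand":-1,"dp":[-0.62,2.71,0],"turn":[0,0,0]},{"hand":-1,"dp":[-1.25,3.41,0],"turn":[0,0,0]},{"hand":-1,"dp":[-2.04,3.92,0],"turn":[0,0,0]},{"hand":-1,"dp":[-2.93,4.22,0],"turn":[0,0,0]},{"hand":-1,"dp":[-3.87,4.27,0],"turn":[0,0,0]},{"hand":-1,"dp":[-4.79,4.08,0],"turn":[0,0,0]},{"hand":-1,"dp":[-5.63,3.66,0],"turn":[0,0,0]},{"hand":-1,"dp":[-6.33,3.03,0],"turn":[0,0,0]},{"hand":-1,"dp":[-6.84,2.24,0],"turn":[0,0,0]},{"hand":-1,"dp":[-7.14,1.35,0],"turn":[0,0,0]},{"hand":-1,"dp":[-7.19,0.41,0],"turn":[0,0,0]},{"hand":-1,"dp":[-7.0,-0.51,0],"turn":[0,0,0]},{"hand":-1,"dp":[-6.57,-1.35,0],"turn":[0,0,0]},{"hand":-1,"dp":[-5.95,-2.05,0],"turn":[0,0,0]},{"hand":-1,"dp":[-5.16,-2.56,0],"turn":[0,0,0]},{"hand":-1,"dp":[-4.27,-2.86,0],"turn":[0,0,0]},{"hand":-1,"dp":[-3.33,-2.91,0],"turn":[0,0,0]},{"hand":-1,"dp":[-2.41,-2.72,0],"turn":[0,0,0]}])

```text
time: 14.77
ee_pos: [0.4849, 0.1275, 0.2215]
ee_rot: [-179.8, 0.2, 83.9]
ft_force: [-3.5, -1.7, 2.4]
opening: 0.0199
```

```bash
python3 circ.py 18 20
```

```text
angle 154.4 r 0.0368 [0.4849 0.1275 0.2215] 0.019858298179658656 [-3.5 -1.7  2.4] cw to go to -x mod 360: 332.3
[0.96, 0.62, -0.06] [1.74, 1.43, -0.06] [2.22, 2.45, -0.07] [2.37, 3.57, -0.07] [2.16, 4.67, -0.08] [1.62, 5.66, -0.08] [0.8, 6.44, -0.08] [-0.22, 6.92, -0.08] [-1.33, 7.07, -0.08] [-2.44, 6.86, -0.07] [-3.43, 6.32, -0.07] [-4.2, 5.5, -0.06] [-4.69, 4.49, -0.06] [-4.83, 3.37, -0.05] [-4.63, 2.26, -0.05] [-4.09, 1.27, -0.05] [-3.27, 0.5, -0.05] [-2.25, 0.02, -0.05] [-1.13, -0.13, -0.05] [-0.03, 0.08, -0.05]
```

apply_moves(motion=[{"hand":-1,"dp":[0.96,0.62,0],"turn":[0,0,0]},{"hand":-1,"dp":[1.74,1.43,0],"turn":[0,0,0]},{"hand":-1,"dp":[2.22,2.45,0],"turn":[0,0,0]},{"hand":-1,"dp":[2.37,3.57,0],"turn":[0,0,0]},{"hand":-1,"dp":[2.16,4.67,0],"turn":[0,0,0]},{"hand":-1,"dp":[1.62,5.66,0],"turn":[0,0,0]},{"hand":-1,"dp":[0.8,6.44,0],"turn":[0,0,0]},{"hand":-1,"dp":[-0.22,6.92,0],"turn":[0,0,0]},{"hand":-1,"dp":[-1.33,7.07,0],"turn":[0,0,0]},{"hand":-1,"dp":[-2.44,6.86,0],"turn":[0,0,0]},{"hand":-1,"dp":[-3.43,6.32,0],"turn":[0,0,0]},{"hand":-1,"dp":[-4.2,5.5,0],"turn":[0,0,0]},{"hand":-1,"dp":[-4.69,4.49,0],"turn":[0,0,0]},{"hand":-1,"dp":[-4.83,3.37,0],"turn":[0,0,0]},{"hand":-1,"dp":[-4.63,2.26,0],"turn":[0,0,0]},{"hand":-1,"dp":[-4.09,1.27,0],"turn":[0,0,0]},{"hand":-1,"dp":[-3.27,0.5,0],"turn":[0,0,0]},{"hand":-1,"dp":[-2.25,0.02,0],"turn":[0,0,0]},{"hand":-1,"dp":[-1.13,-0.13,0],"turn":[0,0,0]},{"hand":-1,"dp":[0,0,0],"turn":[0,0,0]}])

```text
time: 16.43
ee_pos: [0.4847, 0.1281, 0.2216]
ee_rot: [-179.8, 0.3, 84.0]
ft_force: [6.9, -6.4, -3.2]
opening: 0.0205
```

```bash
python3 circ.py 15 20
```

```text
angle 153.7 r 0.0373 [0.4847 0.1281 0.2216] 0.02052891785236884 [ 6.9 -6.4 -3.2] cw to go to -x mod 360: 331.6
[0.79, 0.56, -0.05] [1.48, 1.2, -0.06] [1.98, 1.99, -0.06] [2.26, 2.89, -0.07] [2.29, 3.83, -0.07] [2.09, 4.75, -0.07] [1.65, 5.58, -0.07] [1.01, 6.27, -0.07] [0.21, 6.77, -0.07] [-0.68, 7.05, -0.07] [-1.62, 7.08, -0.06] [-2.54, 6.88, -0.06] [-3.37, 6.44, -0.05] [-4.06, 5.8, -0.05] [-4.56, 5.0, -0.04] [-4.84, 4.11, -0.04] [-4.88, 3.17, -0.03] [-4.67, 2.25, -0.03] [-4.23, 1.42, -0.03] [-3.59, 0.73, -0.03]
```

apply_moves(motion=[{"hand":-1,"dp":[0.79,0.56,0],"turn":[0,0,0]},{"hand":-1,"dp":[1.48,1.2,0],"turn":[0,0,0]},{"hand":-1,"dp":[1.98,1.99,0],"turn":[0,0,0]},{"hand":-1,"dp":[2.26,2.89,0],"turn":[0,0,0]},{"hand":-1,"dp":[2.29,3.83,0],"turn":[0,0,0]},{"hand":-1,"dp":[2.09,4.75,0],"turn":[0,0,0]},{"hand":-1,"dp":[1.65,5.58,0],"turn":[0,0,0]},{"hand":-1,"dp":[1.01,6.27,0],"turn":[0,0,0]},{"hand":-1,"dp":[0.21,6.77,0],"turn":[0,0,0]},{"hand":-1,"dp":[-0.68,7.05,0],"turn":[0,0,0]},{"hand":-1,"dp":[-1.62,7.08,0],"turn":[0,0,0]},{"hand":-1,"dp":[-2.54,6.88,0],"turn":[0,0,0]},{"hand":-1,"dp":[-3.37,6.44,0],"turn":[0,0,0]},{"hand":-1,"dp":[-4.06,5.8,0],"turn":[0,0,0]},{"hand":-1,"dp":[-4.56,5.0,0],"turn":[0,0,0]},{"hand":-1,"dp":[-4.84,4.11,0],"turn":[0,0,0]},{"hand":-1,"dp":[-4.88,3.17,0],"turn":[0,0,0]},{"hand":-1,"dp":[-4.67,2.25,0],"turn":[0,0,0]},{"hand":-1,"dp":[-4.23,1.42,0],"turn":[0,0,0]},{"hand":-1,"dp":[-3.59,0.73,0],"turn":[0,0,0]}])

```text
time: 18.1
ee_pos: [0.4873, 0.0916, 0.2216]
ee_rot: [-179.8, 0.3, 83.9]
ft_force: [4.3, -1.2, -2.8]
opening: 0.0201
```

```bash
python3 circ.py 5 7; python3 circ.py 5.5 6|head -1; python3 - <<'E'
from h import *
a=np.radians(182.1);plan([.5181+.0365*np.cos(a),.1116+.0365*np.sin(a),.2215])
E
```

```text
angle -147.0 r 0.0368 [0.4873 0.0916 0.2216] 0.02005944023264798 [ 4.3 -1.2 -2.8] cw to go to -x mod 360: 30.9
[0.3, -0.13, -0.04] [0.57, -0.29, -0.04] [0.85, -0.43, -0.04] [1.14, -0.55, -0.05] [1.44, -0.64, -0.05] [1.75, -0.7, -0.05] [2.06, -0.74, -0.05] angle -147.0 r 0.0368 [0.4873 0.0916 0.2216] 0.02005944023264798 [ 4.3 -1.2 -2.8] cw to go to -x mod 360: 30.9
dp cm [ 1.8  -0.76  0.  ] turn [0. 0. 0.]
```

apply_moves(motion=[{"hand":-1,"dp":[0.3,-0.14,0],"turn":[0,0,0]},{"hand":-1,"dp":[0.57,-0.29,0],"turn":[0,0,0]},{"hand":-1,"dp":[0.85,-0.43,0],"turn":[0,0,0]},{"hand":-1,"dp":[1.14,-0.55,0],"turn":[0,0,0]},{"hand":-1,"dp":[1.44,-0.65,0],"turn":[0,0,0]},{"hand":-1,"dp":[1.7,-0.72,0],"turn":[0,0,0]},{"hand":-1,"dp":[1.83,-0.75,0],"turn":[0,0,0]},{"hand":-1,"dp":[1.83,-0.75,0],"turn":[0,0,0]},{"hand":-1,"dp":[1.83,-0.75,0],"turn":[0,0,0]}])

```text
time: 18.85
ee_pos: [0.4814, 0.111, 0.2215]
ee_rot: [-179.8, 0.3, 83.9]
ft_force: [-4.3, 0.3, 3.7]
opening: 0.0203
```

```bash
python3 circ.py 1 1
```

```text
angle -179.1 r 0.0367 [0.4814 0.111  0.2215] 0.02026942526001702 [-4.3  0.3  3.7] cw to go to -x mod 360: 358.8
[0.07, 0.06, -0.05]
```

apply_moves(motion=[{"hand":1,"dp":[0,0,0],"turn":[0,0,0]},{"hand":1,"dp":[0,0,0],"turn":[0,0,0]},{"hand":1,"dp":[0,0,0],"turn":[0,0,0]},{"hand":1,"dp":[0,0,0],"turn":[0,0,0]},{"hand":1,"dp":[0,0,0],"turn":[0,0,0]},{"hand":1,"dp":[0,0,0],"turn":[0,0,0]},{"hand":1,"dp":[0,0,-3],"turn":[0,0,0]},{"hand":1,"dp":[0,0,-6],"turn":[0,0,0]},{"hand":1,"dp":[0,0,-9],"turn":[0,0,0]},{"hand":1,"dp":[0,0,-9.8],"turn":[0,0,0]},{"hand":1,"dp":[0,0,-9.8],"turn":[0,0,0]}])

```text
time: 19.77
ee_pos: [0.4834, 0.1114, 0.3223]
ee_rot: [179.9, 0.2, 83.9]
ft_force: [-0.4, -0.7, 0.6]
opening: 0.0876
```

```bash
python3 - <<'E'
from h import *
plan([.4849,-.1790,.32],[180,0,84.2])
E
```

```text
dp cm [-28.87   3.21   0.36] turn [ 0.0015  0.0043 -0.0044]
```

apply_moves(motion=[{"hand":-1,"dp":[-3,0.3,0],"turn":[0,0,0]},{"hand":-1,"dp":[-6.5,0.7,0],"turn":[0,0,0]},{"hand":-1,"dp":[-10,1.1,0],"turn":[0,0,0]},{"hand":-1,"dp":[-13.5,1.5,0],"turn":[0,0,0]},{"hand":-1,"dp":[-17,1.9,0],"turn":[0,0,0]},{"hand":-1,"dp":[-20.5,2.3,0],"turn":[0,0,0]},{"hand":-1,"dp":[-24,2.7,0],"turn":[0,0,0]},{"hand":-1,"dp":[-26.5,3,0],"turn":[0,0,0]},{"hand":-1,"dp":[-28.4,3.2,0],"turn":[0,0,0]},{"hand":-1,"dp":[-28.9,3.2,0],"turn":[0,0,0]},{"hand":-1,"dp":[-28.9,3.2,0],"turn":[0,0,0]},{"hand":-1,"dp":[-28.9,3.2,0],"turn":[0,0,0]}])

```text
time: 20.77
ee_pos: [0.4843, -0.1784, 0.3223]
ee_rot: [-180.0, 0.2, 83.9]
ft_force: [-0.8, 0.0, 0.3]
opening: 0.0101
```

```bash
python3 - <<'E'
from h import *
t=imaging.camera("top");s=imaging.camera("scene")
np.save("t2.npy",t["frame"]);np.save("s2.npy",s["frame"])
cv2.imwrite("pics/c10.png",np.hstack([crop(t,170,150,242,212,5.5),crop(s,268,165,340,227,5.5)]))
plan([.4849,-.1790,.105],[180,0,84.2])
E
```

```text
dp cm [-3.000e-02  2.000e-02  2.181e+01] turn [ 0.0008  0.0036 -0.003 ]
```

View pics/c10.png

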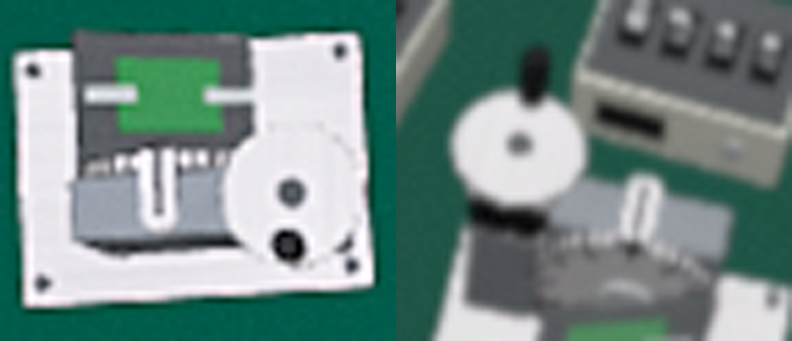

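Handle now stands facing the robot (top 288,245; hub 291,192). The tilt needs a quantitative check from the table's green patch and outline.

```bash
python3 - <<'E'
from h import *
from scipy.optimize import least_squares
t=imaging.camera("top");s=imaging.camera("scene")
old={n:cv2.resize(cv2.imread(f"pics/{n}0.png"),(512,384),interpolation=cv2.INTER_AREA) for n in("top","scene")}
def green(f,x0,y0,x1,y1):
    h=cv2.cvtColor(f,cv2.COLOR_BGR2HSV)
    m=((h[...,2]>110)&(h[...,1]>90)&(h[...,0]>45)&(h[...,0]<75)).astype(np.uint8);k=np.zeros_like(m);k[y0:y1,x0:x1]=1;m&=k
    c=max(cv2.findContours(m,0,2)[0],key=cv2.contourArea);return cv2.minAreaRect(c),cv2.boxPoints(cv2.minAreaRect(c)).round(1).tolist()
for lab,ft,fs in(("old",old["top"],old["scene"]),("new",t["frame"],s["frame"])):
    print(lab,green(ft,170,145,245,215)[1],green(fs,270,200,345,260)[1])
y=np.radians(2.1);c,n=np.cos(y),np.sin(y)
Wd=lambda P:np.array([.5349+c*P[0]-n*P[1],.2002+n*P[0]+c*P[1],P[2]])
for T in(0,-1,20,30):
    a=np.radians(T);
    # table top near z 94..; green patch ±.04 in y about axis height 90 mm
    pts=[Wd((x,yy*np.cos(a)-.0*np.sin(a),.09+yy*np.sin(a))) for x,yy in((.09,.04),(.09,-.04),(.05,-.04),(.05,.04))]
    print(T,proj(t,pts).round(1).tolist(),proj(s,pts).round(1).tolist())
hub=atz(t,((291+.5)/5.5-.5+170,(192+.5)/5.5-.5+150),.198)[:2];h=atz(t,((288.5+.5)/5.5-.5+170,(245+.5)/5.5-.5+150),.251)[:2]
W=np.array([.5181,.1116])
for C in(hub,W): d=h-C;print("handle cw past -x deg",(182.1-np.degrees(np.arctan2(d[1],d[0]))%360).round(1))
E
```

```text
old [[191.0, 160.0], [210.0, 160.0], [210.0, 174.0], [191.0, 174.0]] [[296.5, 232.10000610351562], [299.1000061035156, 221.5], [317.0, 226.0], [314.3999938964844, 236.60000610351562]]
new [[191.0, 160.0], [210.0, 160.0], [210.0, 173.0], [191.0, 173.0]] [[298.0, 224.0], [316.0, 224.0], [316.0, 234.0], [298.0, 234.0]]
0 [[189.6, 160.2], [211.0, 158.8], [211.6, 169.4], [190.1, 170.8]] [[316.1, 238.0], [295.0, 233.4], [297.1, 224.4], [317.9, 228.9]]
-1 [[189.7, 160.2], [211.0, 158.8], [211.5, 169.4], [190.2, 170.8]] [[316.1, 238.1], [295.0, 233.3], [297.1, 224.3], [317.9, 229.0]]
20 [[189.7, 159.6], [210.8, 159.4], [211.3, 169.9], [190.2, 170.3]] [[315.9, 236.1], [295.4, 235.3], [297.4, 226.4], [317.7, 227.0]]
30 [[190.2, 159.3], [210.2, 159.7], [210.8, 170.2], [190.7, 170.0]] [[315.3, 235.1], [296.0, 236.3], [298.0, 227.4], [317.1, 226.0]]
handle cw past -x deg -2.0
handle cw past -x deg -0.4
```

```bash
python3 - <<'E'
from h import *
t=imaging.camera("top")
def slope(f,name):
    g=cv2.GaussianBlur(f,(3,3),0).astype(float);g=g[...,1]
    for u0,u1 in((301,314),):
        top=[];bot=[]
        for u in range(u0,u1):
            col=g[205:250,u]; m=col.copy(); th=105
            k=np.where(m[15:]>th)[0][0]+15 if False else None
            d=np.diff(m)
            i=18+np.argmax(d[13:26])-5; j=20+np.argmin(d[20:38])
            def sub(dd,i):
                w=np.abs(dd[i-2:i+3])*(np.sign(dd[i-2:i+3])==np.sign(dd[i])); return (w*np.arange(i-2,i+3)).sum()/w.sum()+205.5
            top.append(sub(d,i));bot.append(sub(d,j))
        u=np.arange(u0,u1)
        print(name,[np.degrees(np.arctan(np.polyfit(u,np.array(e),1)[0])).round(1) for e in(top,bot)],np.round(top,1),np.round(bot,1))
slope(np.load("closed.npy"),"old");slope(np.load("s2.npy"),"new")
s=imaging.camera("scene")
y=np.radians(2.1);c,n=np.cos(y),np.sin(y)
Wd=lambda P:np.array([.5349+c*P[0]-n*P[1],.2002+n*P[0]+c*P[1],P[2]])
for T in(-1,10,20,30,40):
    a=np.radians(T);o=[]
    for x in(.045,.085):
        p=proj(s,[Wd((x,yy*np.cos(a),.092+yy*np.sin(a))) for yy in(.03,-.03)]);d=p[0]-p[1];o.append(np.degrees(np.arctan2(d[1],d[0])).round(1))
    print(T,o)
E
```

```text
old [np.float64(12.8), np.float64(12.9)] [221.8 222.  222.3 222.6 222.8 222.9 223.2 223.4 223.6 223.8 224.  224.3
 224.6] [233.4 233.6 233.8 234.1 234.3 234.5 234.8 235.1 235.3 235.5 235.7 235.8
 236.2]
new [np.float64(-3.9), np.float64(-3.7)] [223.9 223.8 223.8 223.8 223.7 223.6 223.6 223.4 223.3 223.2 223.3 223.2
 223.2] [234.7 234.6 234.6 234.6 234.5 234.5 234.4 234.3 234.2 234.2 234.1 234.1
 233.8]
-1 [np.float64(12.7), np.float64(12.8)]
10 [np.float64(7.0), np.float64(7.3)]
20 [np.float64(1.6), np.float64(2.1)]
30 [np.float64(-4.3), np.float64(-3.7)]
40 [np.float64(-11.1), np.float64(-10.3)]
```

The tilt check gives an edge slope of -3.8° against -4.0° predicted for 30°, and the start slope matched -1°. The handle is within 2° of -x. Now switch the drive back on from the robot side.

apply_moves(motion=[{"hand":-1,"dp":[0,0,4],"turn":[0,0,0]},{"hand":-1,"dp":[0,0,8],"turn":[0,0,0]},{"hand":-1,"dp":[0,0,12],"turn":[0,0,0]},{"hand":-1,"dp":[0,0,15],"turn":[0,0,0]},{"hand":-1,"dp":[0,0,18],"turn":[0,0,0]},{"hand":-1,"dp":[0,0,19.5],"turn":[0,0,0]},{"hand":-1,"dp":[0,0,20.8],"turn":[0,0,0]},{"hand":-1,"dp":[0,0,21.8],"turn":[0,0,0]},{"hand":-1,"dp":[0,0,21.8],"turn":[0,0,0]},{"hand":-1,"dp":[0,0,21.8],"turn":[0,0,0]}])

```text
time: 21.9
ee_pos: [0.4853, -0.1791, 0.1058]
ee_rot: [179.9, 0.2, 84.1]
ft_force: [0.4, 0.2, -0.2]
opening: 0.0007
```

apply_moves(motion=[{"hand":-1,"dp":[0,0.6,0],"turn":[0,0,0]},{"hand":-1,"dp":[0,1.2,0],"turn":[0,0,0]},{"hand":-1,"dp":[0,1.7,0],"turn":[0,0,0]},{"hand":-1,"dp":[0,2.2,0],"turn":[0,0,0]},{"hand":-1,"dp":[0,2.7,0],"turn":[0,0,0]},{"hand":-1,"dp":[0,3.2,0],"turn":[0,0,0]}])

```text
time: 22.4
ee_pos: [0.5175, -0.1829, 0.1069]
ee_rot: [179.9, 0.3, 84.1]
ft_force: [-2.4, -0.5, 3.4]
opening: 0.0004
```

apply_moves(motion=[{"hand":-1,"dp":[0,0.4,0],"turn":[0,0,0]},{"hand":-1,"dp":[0,0.8,0],"turn":[0,0,0]},{"hand":-1,"dp":[0,1.2,0],"turn":[0,0,0]},{"hand":-1,"dp":[0,1.6,0],"turn":[0,0,0]},{"hand":-1,"dp":[0,1.6,0],"turn":[0,0,0]}])

```text
time: 22.82
ee_pos: [0.5342, -0.1847, 0.1068]
ee_rot: [179.9, 0.3, 84.1]
ft_force: [-0.6, 0.4, 0.2]
opening: 0.0005
```

apply_moves(motion=[{"hand":-1,"dp":[0,0.3,0.1],"turn":[0,0,0]},{"hand":-1,"dp":[0,0.6,0.15],"turn":[0,0,0]},{"hand":-1,"dp":[0,0.8,0.15],"turn":[0,0,0]},{"hand":-1,"dp":[0,0.8,0.15],"turn":[0,0,0]}])

```text
time: 23.15
ee_pos: [0.5422, -0.1854, 0.1048]
ee_rot: [179.9, 0.3, 84.1]
ft_force: [-0.8, 0.1, -1.3]
opening: 0.0007
```

apply_moves(motion=[{"hand":-1,"dp":[0,0.2,0],"turn":[0,0,0]},{"hand":-1,"dp":[0,0.4,0],"turn":[0,0,0]},{"hand":-1,"dp":[0,0.4,0],"turn":[0,0,0]}])

```text
time: 23.4
ee_pos: [0.5443, -0.1855, 0.1042]
ee_rot: [-179.8, 0.2, 84.1]
ft_force: [-8.9, -0.7, 2.6]
opening: 0.0008
```

apply_moves(motion=[{"hand":-1,"dp":[0,0.2,0],"turn":[0,0,0]},{"hand":-1,"dp":[0,0.4,0],"turn":[0,0,0]},{"hand":-1,"dp":[0,0.4,0],"turn":[0,0,0]}])

```text
time: 23.65
ee_pos: [0.5445, -0.1856, 0.104]
ee_rot: [-179.2, 0.2, 84.1]
ft_force: [-19.8, 1.8, 13.0]
opening: 0.0004
```

At the stop (hard force rise). I'll back off, lift, and look.

apply_moves(motion=[{"hand":-1,"dp":[0,-0.8,0],"turn":[-0.013,0,0]},{"hand":-1,"dp":[0,-1.5,0],"turn":[-0.013,0,0]},{"hand":-1,"dp":[0,-1.5,-3],"turn":[-0.013,0,0]},{"hand":-1,"dp":[0,-1.5,-6.5],"turn":[-0.013,0,0]},{"hand":-1,"dp":[0,-1.5,-10],"turn":[-0.013,0,0]},{"hand":-1,"dp":[0,-2,-14],"turn":[-0.013,0,0]},{"hand":-1,"dp":[0,-4,-18],"turn":[-0.013,0,0]},{"hand":-1,"dp":[0,-7,-21],"turn":[-0.013,0,0]},{"hand":-1,"dp":[0,-10,-21],"turn":[-0.013,0,0]},{"hand":-1,"dp":[0,-10,-21],"turn":[-0.013,0,0]},{"hand":-1,"dp":[0,-10,-21],"turn":[-0.013,0,0]}])

```text
time: 24.57
ee_pos: [0.4478, -0.1749, 0.3166]
ee_rot: [179.8, 0.3, 84.1]
ft_force: [-0.1, 0.2, 0.4]
opening: 0.0005
```

```bash
python3 - <<'E'
from h import *
t=imaging.camera("top");s=imaging.camera("scene");print(manip.read_state()["time"])
a=crop(s,180,170,240,230,6.6)
cv2.imwrite("pics/c11.png",np.hstack([a,cv2.resize(t["frame"][60:260,100:420],(400,250))[:].repeat(1,0) if 0 else cv2.copyMakeBorder(cv2.resize(t["frame"][90:270,115:415],(400,240)),0,a.shape[0]-240,0,0,cv2.BORDER_CONSTANT)]))
E
```

```text
24.6667
```

View pics/c11.png

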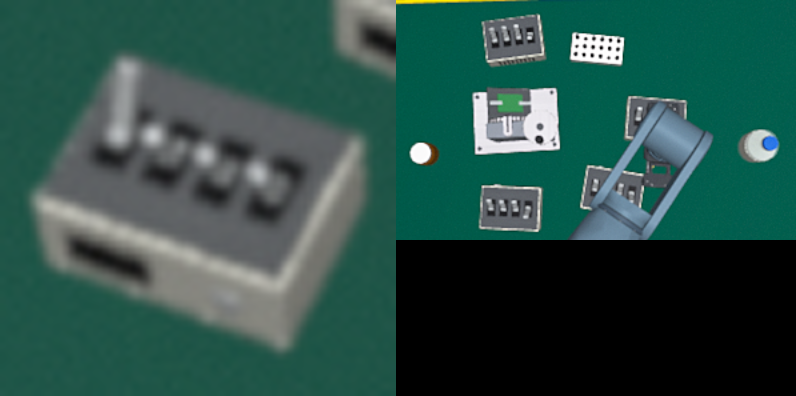

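sw2 (205,157) is again in line with sw1 (258,175) and sw3 (152,136), and sw4 is still off. The handle and bystanders are in place and the arm is clear.

```bash
python3 -c "
from rig import manip; print(manip.hand_in())"
```

```text
the job is handed in; nothing more can be done
None
```

The specimen table is set to 30° with the tilt drive back on, and the job is handed in. It took about 25 s of the 72 s allowed.

- **Tilt drive off:** I pulled the tilt toggle (sw2) on the right-hand box to its stop and confirmed it in a picture. My first pull passed just over the toggle, because the fingertips ended higher than I had assumed. That pull moved nothing, and I repeated it about 2 cm lower.
- **Handwheel:** I gripped the handle and wound it about 3.1 turns clockwise, from roughly -1° of tilt, with the drive off throughout.
- **Tilt drive on:** I pushed the toggle back to its stop, which took about 20 N.

**Last checks**
- **Tilt:** the table edge's slope in the image was -3.8°, against about -4.0° predicted for 30° of tilt. I measured this before switching the drive back on. I did not read the dial mark itself, as it was too coarse in the picture.
- **Handle:** it stands within about 2° of the facing-the-robot position, which is under 0.1° of tilt. The arm's own reading and the picture differ by 1–3°.
- **Toggles:** in the last picture the tilt toggle lines up with sw1 and sw3, which are on, and sw4 is still off.
- **Surroundings:** the bottle, jar and vial rack look undisturbed, and the robot is touching nothing.

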